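Seat and work through a sauce pump

TASK

Fit the loose dispenser pump into the steel jar whose hole it fits, lowering it gently until its flange rests on the jar's rim, and let go of it. Then press its knob down to the soft first stop, pause there for a second, press on through it to the firmer second stop and stay there for a second without forcing it any further, and let the knob come all the way back up. Do not knock the pump over, and leave the other things on the table where they are.

Things in the scene. Friction and masses are not known exactly. Their poses are not given: they have to be found in the camera images.
- pump: The loose, unfilled dispenser pump, 0.3 to 0.5 kg, standing upright on the table. Origin: centre of its underside; z up its axis, x towards its spout. From below: white barrel 36 mm in diameter, height 0 to 60 mm (foot tapered to 28 mm over the lowest 7 mm); steel flange 54 mm in diameter, height 60 to 66; steel neck; on top, on a thin stem, a black knob to press.
- pump_neck (a point): Middle of the pump's steel neck, the place to grip: a cylinder 32 mm in diameter, height 66 to 98 mm above the pump's underside; this point is on the axis at 82 mm. Same axes as the pump. The spout leaves the neck towards +x at height 84 mm, so the fingers should close along the pump's y.
- pump_spout (a point): Lower end of the spout, a steel tube 10 mm thick that runs out from the neck, bends down and ends here, 63 mm from the pump's axis and 65 mm above its underside.
- pump_first (a joint): First stroke of the knob, m: 0 up, 0.010 at the soft first stop. The knob is black, flat-topped, 26 mm in diameter, 11 mm thick, on the pump's axis. It is screwed to a different height each time: unpressed, its top is 129 to 139 mm above the pump's underside (not measured). Takes 3 N to start, 5 N at the first stop; there it stands until pushed with over 11 N. Springs bring it back up.
- pump_second (a joint): Second stroke of the same knob, m: 0 at or above the first stop, 0.005 at the second stop. Takes 11 N to start, 13 N at its end.
- pump_buffer (a joint): Squeeze of the stiff rubber buffer that is the second stop, m: 0 until the knob is pushed with more than 15 N, then 1 mm for each 2.5 N: 0.004 at 25 N, where the pump is damaged.
- narrow_jar: The steel jar for the pump, fixed to the table: 92 mm in diameter, 80 mm high, with a round upright hole in its top 40 mm in diameter and 70 mm deep. Origin: centre of its underside. With the pump seated, the flange lies on the rim, so the pump's underside is 20 mm above the jar's underside and on the same axis.
- wide_jar: A steel jar of the same outside size, fixed to the table, but with a hole 64 mm in diameter, wider than the pump's flange: not for this pump. Origin: centre of its underside.
- salt_shaker: Clear salt shaker with a metal cap, 44 mm in diameter, 90 mm high, to be left alone. Origin: centre of its underside.
- spice_jar: Spice jar with a dark cap, 44 mm in diameter, 96 mm high, to be left alone. Origin: centre of its underside.
- ramekin: White porcelain ramekin, 71 mm in diameter, 44 mm high, to be left alone. Origin: centre of its underside.
- food_tin: Food tin, 76 mm in diameter, 110 mm high, to be left alone. Origin: centre of its underside.
There are look-alikes about, which are no part of the job. Leave any blue look-alike of the narrow_jar alone.

How it is judged:
By the outcome, as a careful person would: the job done as asked, in the order asked, and still so for the second after the job is handed in, with the robot touching nothing.
It also fails if it takes over 64 s, if anything falls off the work surface, if the arm or the gripper's body presses on something with over 40 N, if the wrist force passes 120 N, or if a joint passes its speed limit or range.

ROBOT

A 6-joint arm with a two-finger parallel gripper is mounted at the origin on a cart in front of the work surface, level with it; the furniture and walls round the work are solid. World frame = base frame: x ahead of the robot, y to its left, z up, the work surface at z = 0. Lengths are in m, angles in rad, forces in N, time in s.
With the tool pointing down it reaches from about 0.275 to 1 m from the base axis. Payload 8.4 kg.
Tool frame: the origin (TCP) lies on the centre line of the jaws, within the pads' length; the fingertips stand 17 mm ahead of it and the grasp point (between the pads) lies 2 mm behind it (bot.tcp_to_tips is the z of the fingertips in the tool frame, in m); z points along the fingers, y is the line along which they close (so a half turn about z gives the same grasp; the last joint's range is limited). The gripper opens to 85 mm and grips with 20 to 120 N. Pads are 22 mm wide; open, the fingers measure 114 mm over their backs; the gripper's body (76 mm by 85 mm) begins 54 mm behind the grasp point. The pads swing forward as they close: fully open they stand 13 mm farther back than shut.
Start: joints at [1.167, 0.353, 1.633, -0, 1.155, -0.002], TCP at [0.244, 0.575, 0.248] pointing down, gripper open.
Joint ranges: [-2.63, 2.63], [-0.92, 2.1], [0.06, 2.66], [-1.3, 4.44], [0, 2.69], [-3.02, 3.02]. Speed limits (rad/s): [2.22, 2.22, 2.79, 3.14, 3.14, 3.14].

INTERFACE

Orientations are given as a unit quaternion [x, y, z, w].
In Python, from workcell import bot, hand, kinematics, get_obs, vision, hand_in gives the robot as it stands. The module is installed in compiled form; this text tells all that it offers. Calls block until the motion is done:
- bot.reach(position, orientation): joint-space move of the TCP to a pose.
- bot.servo_line(position, ori=None, velocity=0.15): straight line of the TCP; ori=None keeps the orientation; velocity is the mean speed in m/s.
- bot.goto_joints(angles): joint-space move.
- hand.move_gripper(opening, strength=None): finger opening in m; strength is the grip in N (None keeps the last); returns when the fingers have stopped.
- bot.dwell(seconds).
- kinematics.solve_ik(position, orientation): joint angles nearest the present ones, or None.
- get_obs(): the state.
- vision.read_camera(name): name is "scene" or "top" or "wrist"; returns a dict with "frame" (480x640x3 uint8, red, green, blue), "intrinsics" (3x3 intrinsics, pixels), "view" (4x4, takes a point from world to camera coordinates). Camera axes: x right, y down, z forward; pixel columns grow to the right and rows downward; lengths in m; the calibration is good to about 2 mm. The wrist camera is an equidistant fisheye: a pixel r from the principal point sees the ray r / f radians off the axis. A picture is of the moment at which its call begins. There is no depth.
A pose or a line that the arm cannot do raises bot.IKError and nothing moves.
- hand_in(): hands the job in; it is judged then, once.
The state is a dict: "time_s": time; "joint_pos": joint angles; "joint_vel": joint speeds; "joint_efforts": joint torques, N m; "position": TCP position; "orientation": TCP orientation; "wrist_force": force on the tool from outside, world axes, zero at the start; "ft_torque": the same for the moment, N m; "gripper_width": finger opening in m; "grip_force": force on a finger pad.
Only numpy, scipy, OpenCV 4.12 (cv2) and the standard library are available. Lean on these libraries where they do the work, as an engineer would, in place of code of your own. Each camera call takes 0.05 s, during which the arm holds its last target. There are 200 camera calls.

## Working session

There is one attempt and no reset: what is moved stays moved. The work goes in short steps, each a Python script; the robot and the scene stay as the last script left them, time stands still between calls to the robot, and variables do not carry over. Pictures are saved under pics/ and viewed, at most 10 in all, crops included, and the job is handed in when it is done.

```bash
mkdir -p pics; python3 - <<'E'
from workcell import bot,vision,get_obs
import cv2,numpy as np
for n in ["scene","top"]:
    c=vision.read_camera(n); cv2.imwrite(f"pics/{n}0.png",c["frame"][:,:,::-1]); print(n,c["intrinsics"].tolist(),np.round(c["view"],4).tolist())
o=get_obs();print(o["time_s"],o["orientation"],bot.tcp_to_tips)
E
```

```text
scene [[509.6869018653782, 0.0, 314.42219464464347], [0.0, 509.6869018653782, 237.17955137880523], [0.0, 0.0, 1.0]] [[0.7728, -0.6346, 0.0092, -0.4198], [-0.4824, -0.5968, -0.6412, 0.3398], [0.4124, 0.491, -0.7673, 0.8452], [0.0, 0.0, 0.0, 1.0]]
top [[558.9140137800803, 0.0, 330.4209544680633], [0.0, 558.9140137800803, 235.06920313561878], [0.0, 0.0, 1.0]] [[0.0076, -1.0, -0.0053, 0.0168], [-0.9982, -0.0073, -0.06, 0.5556], [0.0599, 0.0058, -0.9982, 1.4083], [0.0, 0.0, 0.0, 1.0]]
0.1 [ 1.99547251e-01  9.79888010e-01 -6.04191009e-04 -1.31376922e-04] 0.017
```

View pics/scene0.png

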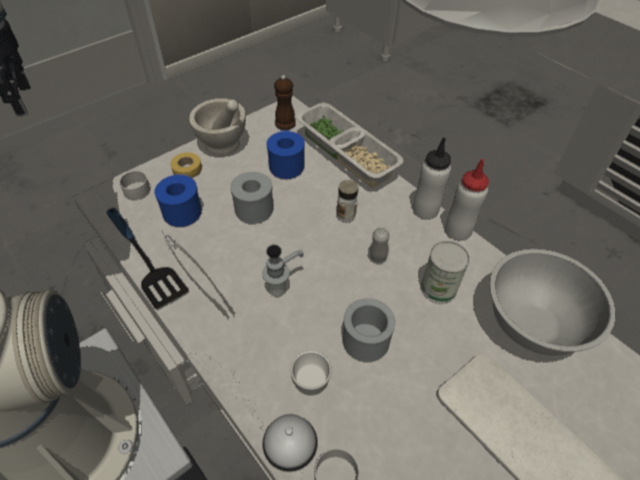

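View pics/top0.png

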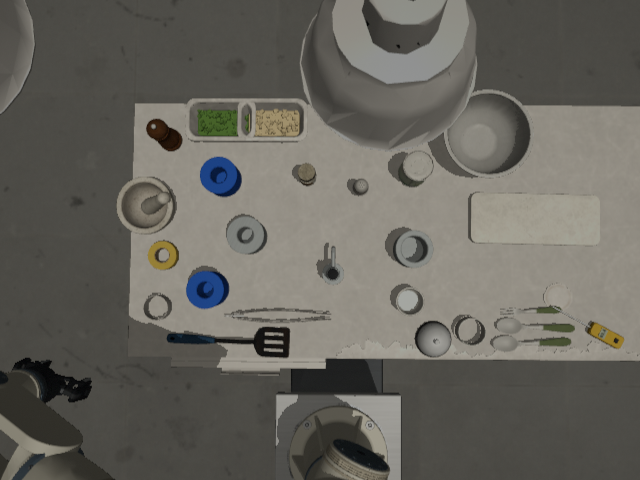

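The pump can only be the spouted item (scene 275,270; top 332,272). Candidates for its jar are:
- grey jar with a small hole: top 245,234; scene 252,197
- grey jar with a wide hole: top 412,248; scene 368,328
- blue jars: top 220,176 and 207,289

By the description it is the grey one at top (245,234). I'll check it in one close crop and measure.

```bash
cat > h.py <<'E'
import numpy as np,cv2
from workcell import bot,hand,kinematics,get_obs,vision,hand_in
def ray(c,uv):
    K,V=np.array(c["intrinsics"]),np.array(c["view"]);R,t=V[:3,:3],V[:3,3]
    return -R.T@t, R.T@np.linalg.inv(K)@np.array([uv[0],uv[1],1.])
def wray(c,uv):  # equidistant fisheye
    K,V=np.array(c["intrinsics"]),np.array(c["view"]);R,t=V[:3,:3],V[:3,3]
    a=np.array([(uv[0]-K[0,2])/K[0,0],(uv[1]-K[1,2])/K[1,1]]);th=np.hypot(*a)
    d=np.r_[a/max(th,1e-9)*np.sin(th),np.cos(th)]
    return -R.T@t,R.T@d
def onplane(r,z): return r[0]+r[1]*(z-r[0][2])/r[1][2]
def cross(r1,r2):
    A=np.c_[r1[1],-r2[1]];s=np.linalg.lstsq(A,r2[0]-r1[0],rcond=None)[0]
    p,q=r1[0]+r1[1]*s[0],r2[0]+r2[1]*s[1];return (p+q)/2,np.linalg.norm(p-q)
def down(yaw): # tool down; tool y axis at angle yaw+90deg from... x axis at yaw
    from scipy.spatial.transform import Rotation as R
    x=np.array([np.cos(yaw),np.sin(yaw),0]);z=np.array([0,0,-1.]);y=np.cross(z,x)
    return R.from_matrix(np.c_[x,y,z]).as_quat()
E
python3 - <<'E'
from h import *
t=vision.read_camera("top");s=vision.read_camera("scene")
def blob(c,box,f):
    x0,y0,x1,y1=box;im=c["frame"][y0:y1,x0:x1].astype(int);m=f(im).astype(np.uint8)
    n,l,st,ce=cv2.connectedComponentsWithStats(m);i=1+np.argmax(st[1:,4]);return ce[i]+[x0,y0],st[i]
dark=lambda im:im.max(2)<50
for n,c,b in [("top",t,(318,258,348,288)),("scene",s,(262,240,288,262))]:
    print(n,*blob(c,b,dark))
kt,_=blob(t,(318,258,348,288),dark);ks,_=blob(s,(262,240,288,262),dark)
print("knob",cross(ray(t,kt),ray(s,ks)),onplane(ray(t,kt),.134))
print("spout",onplane(ray(t,(332,247)),.085))
for n,uv in [("narrow",(245.5,235)),("wide",(413,248))]: print(n,onplane(ray(t,uv),.08))
cr=lambda c,x,y:cv2.resize(c["frame"][y-34:y+34,x-34:x+34],(380,290),interpolation=cv2.INTER_CUBIC)
g=np.vstack([np.hstack([cr(t,332,265),cr(t,245,235)]),np.hstack([cr(t,412,248),cr(s,278,268)])])
cv2.imwrite("pics/crop1.png",g[:,:,::-1])
E
```

```text
top [332.21348315 273.42696629] [ 9 10 11 11 89]
scene [273.46511628 251.47286822] [  5   6  14  13 129]
knob (array([0.45808547, 0.01596819, 0.12928871]), np.float64(0.0019289071983386332)) [0.45893218 0.01542947 0.134     ]
spout [0.52242268 0.01652256 0.085     ]
narrow [0.55032689 0.22765638 0.08      ]
wide [ 0.52164246 -0.18038277  0.08      ]
```

View pics/crop1.png

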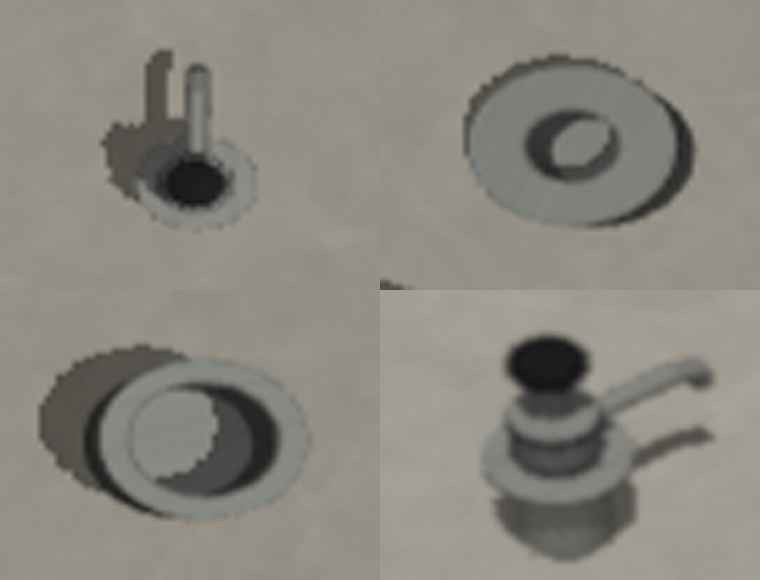

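The crop shows the pump (knob black, spout up, i.e. world +x), the small-hole grey jar at top right (hole about 40% of the outside, so this is the narrow_jar), and the wide jar at bottom left. The choice holds. Next I go past the jar to the pump and take wrist views.

```bash
python3 - <<'E'
from h import *
ims=[]
q=min((down(0.),down(np.pi)),key=lambda q:abs(kinematics.solve_ik([.46,.0155,.25],q)[5]))
np.save("q.npy",q)
for p in ([.55,.2277,.25],[.459,.0155,.26]):
    bot.reach(p,q); bot.dwell(.2); c=vision.read_camera("wrist"); np.savez(f"pics/w{len(ims)}.npz",**c); ims.append(c["frame"])
    for z in ([.08] if len(ims)==1 else [.134]):
        P=np.array([*p[:2],z,1]);d=(c["view"]@P)[:3];th=np.arctan2(np.hypot(*d[:2]),d[2]);K=c["intrinsics"];print("expect px",K[:2,2]+K[0,0]*th*d[:2]/np.hypot(*d[:2]), K[0,0])
    print(get_obs()["time_s"],get_obs()["position"],get_obs()["joint_pos"])
cv2.imwrite("pics/w.png",cv2.resize(np.hstack(ims),(800,300))[:,:,::-1])
E
```

```text
expect px [322.12251904 227.56977525] 371.64829954431775
2.1417 [0.54974265 0.2283203  0.24997323] [ 3.91092170e-01  3.05568492e-01  1.69729171e+00  6.62583176e-05
  1.13877781e+00 -1.18062873e+00]
expect px [321.63383675 241.8196312 ] 371.64829954431775
3.3083 [0.45946846 0.01633593 0.25980615] [ 3.22123398e-02  7.90323557e-02  1.95887482e+00  1.01297059e-04
  1.10399071e+00 -1.53999672e+00]
```

View pics/w.png

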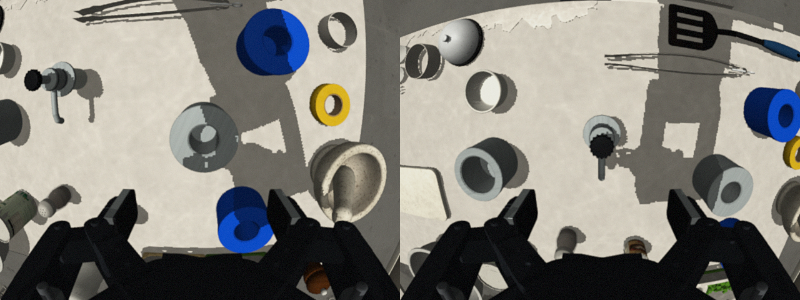

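Wrist views (half scale): the jar hole is at about (203,137) in the left one and the knob at about (601,146) in the right one. Both sit about 8 px above the expected row, so I'll refine.

```bash
python3 - <<'E'
from h import *
w0,w1=[dict(np.load(f"pics/w{i}.npz")) for i in (0,1)]
t=vision.read_camera("top");s=vision.read_camera("scene")
im=w1["frame"];b=im[200:262,295:350].max(2)<45
n,l,st,ce=cv2.connectedComponentsWithStats(b.astype(np.uint8));i=1+np.argmax(st[1:,4]);kw=ce[i]+[295,200];print(kw,st[i])
rs=[ray(t,(332.2,273.4)),ray(s,(273.5,251.5)),wray(w1,kw)]
A=sum(np.eye(3)-np.outer(d,d)/(d@d) for o,d in rs);B=sum((np.eye(3)-np.outer(d,d)/(d@d))@o for o,d in rs)
print("3view",np.linalg.solve(A,B));
for z in(.129,.134,.139):print(z,[onplane(r,z)[:2].round(4) for r in rs])
cr=lambda c,x,y,h,w,k:cv2.resize(c["frame"][y-h:y+h,x-w:x+w],None,fx=k,fy=k,interpolation=cv2.INTER_CUBIC)
a=cr(w0,325,215,60,60,5);b=cr(w1,325,225,60,30,5)[:, :]
for k in range(0,120,20):
    cv2.putText(a,str(265+k),(k*5,10),0,.4,(255,0,0));cv2.putText(a,str(155+k),(0,k*5+5),0,.4,(255,0,0))
cv2.imwrite("pics/c2.png",np.hstack([a,b[:, :200]])[:,:,::-1])
E
```

```text
[322.97731397 233.71960073] [   9   14   39   40 1102]
3view [0.45716023 0.01627459 0.12789633]
0.129 [array([0.459 , 0.0155]), array([0.4574, 0.0166]), array([0.4544, 0.0164])]
0.134 [array([0.459 , 0.0155]), array([0.4553, 0.0133]), array([0.4531, 0.0164])]
0.139 [array([0.459 , 0.0155]), array([0.4531, 0.0099]), array([0.4517, 0.0164])]
```

View pics/c2.png

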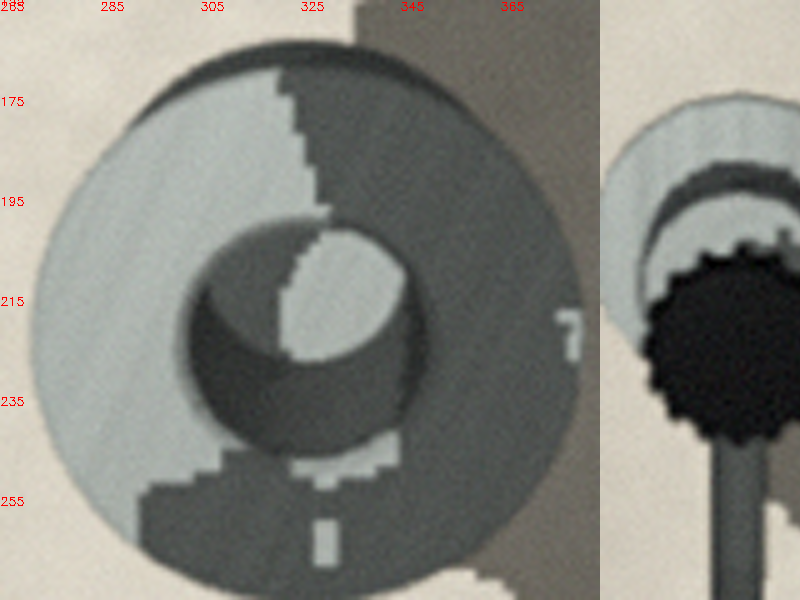

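Left: hole centre about (326,222) in the first wrist view. Right: the knob blob is at (323,234). The wrist and top cameras differ by about 4 mm in x. A half turn of the tool above the pump cancels the wrist camera's mounting error, so I do that now.

```bash
python3 - <<'E'
from h import *
q=np.load("q.npy");from scipy.spatial.transform import Rotation as R
q2=(R.from_euler("z",np.pi)*R.from_quat(q)).as_quat()
def knob(c,z=.131):
    m=(c["frame"].max(2)<45).astype(np.uint8);n,l,st,ce=cv2.connectedComponentsWithStats(m)
    j=[i for i in range(1,n) if 500<st[i,4]<4000 and .7<st[i,2]/st[i,3]<1.4 and np.hypot(*(ce[i]-[322,238]))<60]
    k=ce[j[0]]; return k,onplane(wray(c,k),z)[:2],wray(c,k)[0]
w1=dict(np.load("pics/w1.npz"));w0=dict(np.load("pics/w0.npz"));print("a",*knob(w1))
bot.reach([.459,.0155,.26],q2);bot.dwell(.3);c=vision.read_camera("wrist");np.savez("pics/w2.npz",**c);print("b",*knob(c))
print("mean",(knob(c)[1]+knob(w1)[1])/2)
print("jar raw",onplane(wray(w0,(326,222.3)),.08),wray(w0,(326,222))[0]);print(get_obs()["time_s"],get_obs()["position"],get_obs()["joint_pos"][5])
E
```

```text
a [322.97731397 233.71960073] [0.45390229 0.01643046] [0.38458756 0.01651516 0.38498821]
b [322.03145853 240.57387989] [0.45450453 0.01603961] [0.52927092 0.01571683 0.38511403]
mean [0.45420341 0.01623503]
jar raw [0.54555092 0.2308582  0.08      ] [0.47467216 0.22856693 0.37510023]
6.4083 [0.45900781 0.01551856 0.2600347 ] 1.6012074082037675
```

Both tool headings agree: the knob axis is at (0.4542, 0.0162), its top at about 0.130, and the jar is at (0.5456, 0.2309). The wrist camera is good and the top one is biased. Next: grasp, lift and carry.

```bash
python3 - <<'E'
from h import *
q2=get_obs()["orientation"]
def st(n):
    o=get_obs();print(n,round(o["time_s"],2),o["position"].round(4),"F",np.round(o["wrist_force"],1),"T",np.round(o["ft_torque"],2),round(o["gripper_width"],4),round(o["grip_force"],1))
    return o
x,y=.4542,.0162
st("0");bot.servo_line([x,y,.15],velocity=.15)
bot.servo_line([x,y,.087],velocity=.06);o=st("down")
if abs(np.array(o["wrist_force"])).max()<6:
    hand.move_gripper(.028,40);st("grip")
    bot.servo_line([x,y,.092],velocity=.03);st("lift")
    bot.servo_line([x,y,.2],velocity=.12);st("up")
    bot.servo_line([.5456,.2309,.2],velocity=.15);bot.dwell(.2);st("over")
    a=vision.read_camera("scene")["frame"];b=vision.read_camera("wrist")["frame"]
    g=np.hstack([cv2.resize(a[100:300,150:350],(400,400)),cv2.resize(b,(400,400))])
    cv2.imwrite("pics/g.png",g[:,:,::-1])
E
```

```text
0 6.41 [0.459  0.0155 0.26  ] F [ 0.6 -1.  -0.4] T [-0.01 -0.01  0.  ] 0.0853 0.0
down 8.49 [0.4545 0.0162 0.0873] F [-0.4  0.3  0.5] T [-0.03  0.04 -0.02] 0.0854 0.0
grip 9.03 [0.4544 0.0162 0.0873] F [-1.9 -0.9  6. ] T [-0.11  0.15  0.04] 0.0308 39.3
lift 9.35 [0.4541 0.0162 0.092 ] F [ 0.3  0.  -3.5] T [-0.05 -0.03 -0.01] 0.0307 39.8
up 10.4 [0.4537 0.0162 0.1993] F [ 1.   0.8 -3.3] T [-0.02  0.06  0.02] 0.0309 39.8
over 12.31 [0.5455 0.2305 0.2001] F [ 0.1 -0.5 -3.6] T [-0.    0.02  0.01] 0.0306 39.8
```

View pics/g.png

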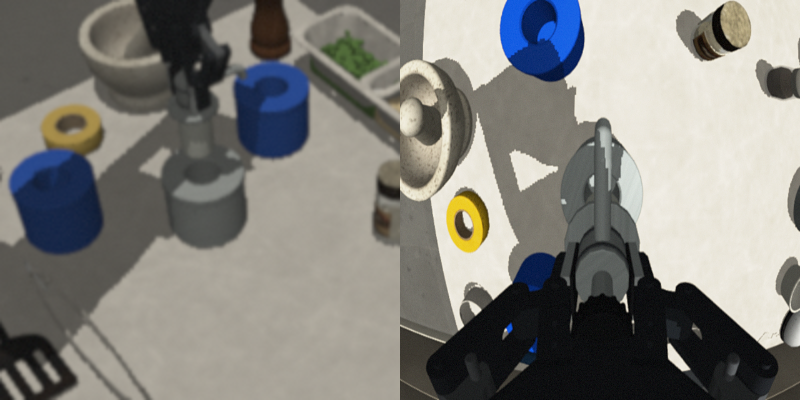

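The pump is held upright over the grey jar: the barrel is at (195,130) left, with the jar rim at (205,175), and the spout points away. Lowering with a force watch.

```bash
python3 - <<'E'
from h import *
X,Y=.5456,.2309
bot.servo_line([X,Y,.172],velocity=.08)
F0=np.array(get_obs()["wrist_force"])
z=.172;n=0
while z>.1035:
    z-=.004 if z>.114 else .001
    bot.servo_line([X,Y,z],velocity=.03 if z>.113 else .012)
    o=get_obs();d=np.array(o["wrist_force"])-F0;n+=1
    if n%4==0 or z<.113 or np.linalg.norm(d)>4: print(round(o["time_s"],2),round(z,4),o["position"].round(4),d.round(1),np.round(o["ft_torque"],2))
    if np.hypot(d[0],d[1])>8 or d[2]>4: print("stop");break
E
```

```text
14.04 0.156 [0.5455 0.2309 0.1557] [-0.2 -0.3 -0. ] [ 0.01  0.02 -0.05]
15.18 0.14 [0.5454 0.2308 0.1397] [-0.9  1.3  0. ] [ 0.03 -0.04  0.02]
16.31 0.124 [0.5455 0.2308 0.1237] [-0.7  0.8 -0.1] [0.01 0.01 0.03]
17.36 0.112 [0.5456 0.2309 0.1119] [-1.2  0.4 -0.8] [ 0.01 -0.    0.01]
17.61 0.111 [0.5456 0.2309 0.111 ] [-0.6  1.1 -0.5] [ 0.   -0.   -0.02]
17.86 0.11 [0.5455 0.2309 0.1099] [-0.7  0.9  0.1] [0.03 0.06 0.04]
18.11 0.109 [0.5455 0.2309 0.1089] [ 0.   0.3 -0.5] [-0.02  0.01 -0.  ]
18.36 0.108 [0.5456 0.2309 0.1079] [ 0.3  0.2 -0. ] [-0.02  0.03 -0.01]
18.61 0.107 [0.5457 0.2309 0.1073] [-1.6 -0.8  5.1] [-0.1   0.21  0.01]
stop
```

The pump seated at exactly the expected height. Now release, back off and check.

```bash
python3 - <<'E'
from h import *
X,Y=.5456,.2309
hand.move_gripper(.085)
bot.servo_line([X,Y,.15],velocity=.06);bot.servo_line([X,Y,.27],velocity=.15)
bot.dwell(.2);c=vision.read_camera("wrist");s=vision.read_camera("scene")
hand.move_gripper(0.0)
m=(c["frame"].max(2)<45).astype(np.uint8);n,l,st,ce=cv2.connectedComponentsWithStats(m)
for i in range(1,n):
    if 400<st[i,4]<5000 and np.hypot(*(ce[i]-[322,238]))<70:
        print(ce[i],st[i],onplane(wray(c,ce[i]),.150))
o=get_obs();print(o["time_s"],o["position"],o["wrist_force"],o["gripper_width"])
g=np.hstack([cv2.resize(s["frame"][100:250,175:325],(400,400)),cv2.resize(c["frame"][140:340,220:420],(400,400))])
cv2.imwrite("pics/s.png",g[:,:,::-1])
E
```

```text
[322.01422594 237.96820084] [ 303  218   40   41 1195] [0.5453183  0.23118641 0.15      ]
22.0667 [0.5456173  0.23091331 0.27003648] [0.33389864 0.14904828 0.03427365] -0.0001788714285506938
```

View pics/s.png

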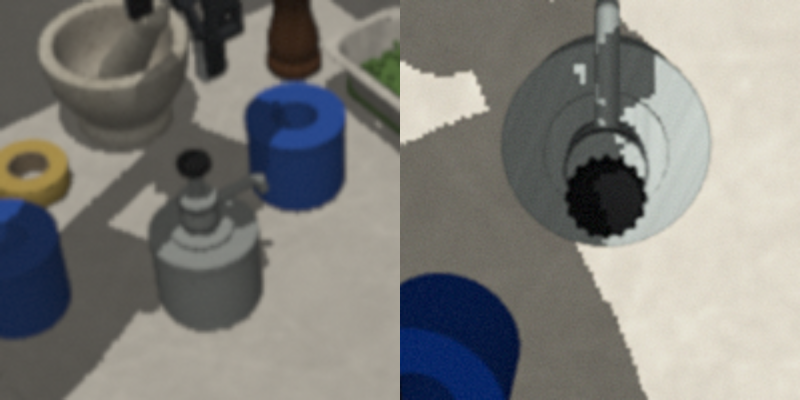

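Seated: the flange sits flush on the rim and the knob is at wrist crop (605,197), i.e. world (0.5453, 0.2312). Now the press, with small force-watched steps.

```bash
python3 - <<'E'
from h import *
X,Y=.5454,.2311
def F(n=5):
    v=[]
    for _ in range(n): bot.dwell(.02); v.append(get_obs()["wrist_force"][2])
    return np.mean(v)
def go(z,v): bot.servo_line([X,Y,z],velocity=v)
def log(n,f): o=get_obs();print(n,round(o["time_s"],2),"cmd",round(z,5),"z",round(o["position"][2],5),"F",round(f-f0,2),flush=True)
bot.servo_line([X,Y,.200],velocity=.12);z=.179;go(z,.06);bot.dwell(.1);f0=F(10);log("start",f0)
def step(dz,v,lim,floor,every=1):
    global z
    k=0
    while z>floor:
        z-=dz;go(z,v);f=F(4);k+=1
        if f-f0>lim: log("hit",f);return True
        if k%every==0: log(".",f)
    log("floor",f);return False
ok=step(.001,.02,1.5,.158,5);zc=z
if ok:
    z-=.0075;go(z,.015);log("first?",F())
    ok=step(.0003,.006,6.3,zc-.0125,2)
    if ok:
        bot.dwell(1.3);log("held1",F())
        z1=get_obs()["position"][2]
        while get_obs()["position"][2]>z1-.0035 and z>z1-.006:
            z-=.0005;go(z,.008)
        log("mid2",F())
        ok=step(.0002,.005,14.2,z1-.0068,1)
        bot.dwell(1.2);log("held2",F())
    z=.18;go(z,.03);bot.dwell(.3);log("up",F())
E
```

```text
start 23.57 cmd 0.179 z 0.17928 F 0.0
. 25.15 cmd 0.174 z 0.17397 F 0.05
hit 25.47 cmd 0.173 z 0.17318 F 2.26
first? 26.2 cmd 0.1655 z 0.16559 F 4.69
. 26.83 cmd 0.1649 z 0.16493 F 4.05
. 27.47 cmd 0.1643 z 0.1643 F 4.26
. 28.1 cmd 0.1637 z 0.1639 F 6.2
hit 28.42 cmd 0.1634 z 0.16387 F 8.32
held1 29.8 cmd 0.1634 z 0.16387 F 8.35
mid2 31.88 cmd 0.1594 z 0.16035 F 11.61
. 32.2 cmd 0.1592 z 0.16016 F 11.82
. 32.52 cmd 0.159 z 0.15995 F 12.14
. 32.83 cmd 0.1588 z 0.15978 F 11.46
. 33.15 cmd 0.1586 z 0.15958 F 11.77
. 33.47 cmd 0.1584 z 0.15938 F 11.6
. 33.78 cmd 0.1582 z 0.1592 F 12.06
. 34.1 cmd 0.158 z 0.15902 F 12.1
. 34.42 cmd 0.1578 z 0.15885 F 12.52
. 34.73 cmd 0.1576 z 0.15877 F 13.17
. 35.05 cmd 0.1574 z 0.1587 F 14.15
hit 35.37 cmd 0.1572 z 0.1585 F 14.81
held2 36.65 cmd 0.1572 z 0.15855 F 14.87
up 37.94 cmd 0.18 z 0.17993 F -0.41
```

The first stop was held at 8.3 N. The second came 5.2 mm further on and was held at 14.9 N. Retreat and take a final look.

```bash
python3 - <<'E'
from h import *
bot.servo_line([.5454,.2311,.27],velocity=.12);bot.dwell(.2);s=vision.read_camera("scene");w=vision.read_camera("wrist")
g=np.hstack([cv2.resize(s["frame"][80:380,125:525],(400,300)),cv2.resize(w["frame"],(400,300))])
m=(w["frame"].max(2)<45).astype(np.uint8);n,l,st,ce=cv2.connectedComponentsWithStats(m)
print([(ce[i],st[i]) for i in range(1,n) if 400<st[i,4]<5000 and np.hypot(*(ce[i]-[322,238]))<70],get_obs()["time_s"])
cv2.imwrite("pics/f.png",g[:,:,::-1])
E
```

```text
[(array([322.47009267, 237.67481045]), array([ 303,  217,   40,   41, 1187], dtype=int32))] 39.1417
```

View pics/f.png

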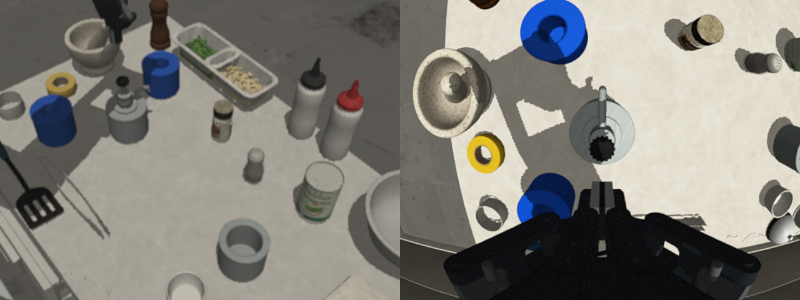

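The pump stands seated in the grey jar. Its knob is back up, at the same pixel (322,238) and size as before the press, and everything else is undisturbed.

```bash
python3 -c "
from workcell import hand_in;print(hand_in())"
```

```text
the job is handed in; nothing more can be done
None
```

The pump is seated in the narrow jar and released; its knob was pressed to the first stop and then the second with a pause over a second at each, it came fully back up, and the job was handed in at about 39 s of robot time.

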